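# Set the bowl gauge to its marked stop

## Robot

A 7-joint arm with a two-finger parallel gripper is mounted at the origin on the work surface. World frame = base frame: x ahead of the robot, y to its left, z up, the work surface at z = 0. Lengths are in mm, angles in rad, forces in N, time in s.
With the tool pointing down it reaches from about 400 to 875 mm from the base axis. Payload 6.5 kg.
Tool frame: the origin (TCP) lies midway between the tips of the shut fingers; the grasp point (between the pads) lies 19 mm behind it; z points along the fingers, y is the line along which they close (so a half turn about z gives the same grasp; the last joint's range is limited). The gripper opens to 85 mm and grips with 20 to 120 N. Pads are 22 mm wide; open, the fingers measure 114 mm over their backs; the gripper's body (76 mm by 85 mm) begins 54 mm behind the grasp point. The pads swing forward as they close: fully open they stand 13 mm farther back than shut.
Start: joints at [1.124, 0.536, -0.004, 1.538, 0.003, 1.067, -0.071], TCP at [241.576, -603.433, 231.29] pointing down, gripper open.
Joint ranges: [-2.7, 2.7], [-0.37, 2.16], [-1.27, 1.26], [0.24, 2.4], [-1.31, 4.45], [0.19, 1.91], [-2.76, 2.76]. Speed limits (rad/s): [2.39, 2.39, 3.14, 3.14, 3.14, 3.14, 3.14].

## Interface

Orientations are given as a rotation vector (axis times angle).
In Python, from plant import status, viewer, arm gives the robot as it stands.
- The arm moves only by the tool play_rows, never from a script. Its argument "steps" is a list of rows, each an object with "dp": the shift along the world's x, y, z in mm, a list of three; "rot": the turn, a rotation vector about the world's x, y, z in rad, a list of three; "fingers": the finger opening in mm, from 0 to 85.4. In form: [{"dp": [tx, ty, tz], "rot": [ax, ay, az], "fingers": fingers}, ...]. A call has 1 to 5 rows; each row is the pose to reach, as a shift and turn from the pose commanded when the call began; what a row does not reach only later rows make up. A row lasts 1/8 s, in which the tool goes at most 62.5 mm and 10.7 degrees, less where a joint would pass 70% of its speed; a pose out of reach is approached as far as the arm can. A call with a gripper value outside its range is refused whole. The fingers move at their own pace and stop on an object; "newtons" is the grip in N (left out, the last holds). Time passes only in rows, so rows that repeat a pose let the fingers close. It gives the time, the measured TCP pose, the force, the opening and the grip force at its end, in the units of the state.
- status.state(): the state, without advancing time (a new reading comes with each control period).
- viewer.get_image(name): name is "scene" or "top" or "wrist"; returns the picture (384x512x3 uint8, red, green, blue); there is no depth.
- viewer.get_calibration(name): a dict with "fovy" (degrees; the focal length in pixels is half the picture's height over the tangent of half this angle, whatever the lens; pixels are square), "cx", "cy" (the principal point, pixels), "T" (4x4, takes a point from camera to world coordinates). Camera axes: x right, y up, looking along -z (the intrinsics and any distortion apply to the point x, -y, -z); pixel columns grow to the right and rows downward; lengths in mm; the calibration is good to about 2 mm. A picture is of the moment at which its call begins: read the wrist's pose just before it. get_calibration takes no time and is no camera call; for the wrist camera it gives the pose at the moment of the call.
- arm.finish_job(): hands the job in; it is judged then, once.
Trained networks look in the newest picture that a camera, given by its name, has taken for a name from the list of things; names that differ only in an ending like _2 or _b are one class to them, and where a whole thing is asked for, a point or a joint stands for the part that bears it (a point fixed in the world has none). Each returns a list of dicts, best first, with "conf" (0 to 1); they miss things now and then, are a little off and sometimes report something else, mostly with a low value. They report only what shows in the picture. A call takes as long as a camera call.
- viewer.regions_of(camera, label): "mask" (384x512 bool, what is visible of it) and "position" ([column, row] in pixels, amid what is visible of it).
- viewer.mark_of(camera, label): "position" ([column, row] in pixels: a listed point, or the origin of a listed thing).
The state is a dict: "clock": time; "q": joint angles; "joint_vel": joint speeds; "tau": joint torques, N m; "tcp_pos": TCP position; "eef_rot": TCP orientation; "force": force on the tool from outside, world axes, zero at the start; "torque": the same for the moment, N m; "width": finger opening in mm; "finger_force": force on a finger pad.
Only numpy, scipy, OpenCV 4.12 (cv2) and the standard library are available. Lean on these libraries where they do the work, as an engineer would, in place of code of your own. Each camera call takes 0.05 s, during which the arm holds its last target. There are 200 camera calls.

## Task

Set the bowl width gauge for the next batch: press down the black key in the middle of its sliding carriage to free the brake, keep it pressed and push the carriage along the rails until it rests against the marked stop, the one with the cone-shaped pointer on its side. Then let the key come up so that the brake holds again. Do not force the carriage while its brake is on, and leave the pots, brushes and other things on the table where they are.

Things in the scene. Friction and masses are not known exactly. Their poses are not given: they have to be found in the camera images.
- gauge: bowl width gauge screwed to the table: a wooden board 220 x 480 mm, 18 mm thick, with two aluminium rails along its length and a fixed steel jaw at its +y end. Origin on the table under the middle of the rails; its y axis runs along the rails, x across them (the jaws stick out to +x), z up. The board spans x -100 to +120 mm and y -240 to +240 mm; nothing on the gauge stands higher than 72 mm
- carriage (a joint): position in m of the sliding steel carriage along the gauge's +y, 0 in the middle of the rails. The carriage is a block 75 mm (across) x 100 mm (along the rails), deck 55 mm above the table, with its own jaw 12 mm thick reaching to +x. A spring brake under the key grips the rail strip (dragging it against the brake takes some 12 to 18 N and counts as forcing); with the key down it slides with 1 to 3 N
- carriage_mid (a point): centre of the carriage's deck, 55 mm above the table; the carriage's two end faces lie 50 mm from it along the rails
- key (a joint): how far the brake key is pressed down, in m: 0 up (brake on), 0.006 fully down. The brake lets go within the first 1 mm. Springy: about 9 N to start moving, 11.5 N fully down; it comes up by itself when let go
- key_top (a point): centre of the top of the brake key, 64 mm above the table when up: a black ribbed pad 54 mm (across) x 66 mm (along the rails) in the middle of the carriage, moving with it. It lies between two cross ridges whose inner faces are 37 mm from this point along the rails and whose tops are 6 mm above it; a fingertip pressing the pad can drag the carriage by friction or push against a ridge
- marked_stop_mid (a point): point on the centre line of the marked stop, 55 mm above the table. A brass block fixed across the rails, 75 mm (across) x 22 mm (along the rails), top 64 mm above the table, with a 6 mm high round screw head on it; told by the cone-shaped pointer, 34 mm thick at its root, that sticks out 52 mm level from its side to -x of the gauge. It stands at one end of the rails, either one. The carriage's end meets it when carriage_mid is 61 mm from this point
- plain_stop_mid (a point): the same point of the plain stop, a like brass block without a pointer, at the other end of the rails
- glaze_jar: small round terracotta glaze jar with a blue lid, 56 mm across, 55 mm high; origin at its middle on the underside. Bystander, to be left where it is
- test_disc: flat round ceramic glaze-test disc, 68 mm across, 8 mm thick; origin at its middle on the underside. Bystander, to be left where it is
- flat_brush: wooden brush lying down, 190 mm long, about 20 mm thick; origin under its middle, its x axis along it. Bystander, to be left where it is
- bowl: open white bowl, 130 mm across, 60 mm high; origin at its middle on the underside. Bystander, to be left where it is
- striped_cup: terracotta cup with dark stripes, 76 mm across, 85 mm high; origin at its middle on the underside. Bystander, to be left where it is
- brush_pot: white pot, 90 mm across, 100 mm high, full of brushes that reach up to about 220 mm; origin at its middle on the underside. Bystander, to be left where it is
- cork_block: cork rubbing block 100 x 60 x 35 mm; origin at its middle on the underside. Bystander, to be left where it is

How it is judged:
By the outcome, as a careful person would: the job done as asked, in the order asked, and still so for the second after the job is handed in, with the robot touching nothing.
It also fails if it takes over 37 s, if anything falls off the work surface, if the arm or the gripper's body presses on something with over 40 N, if the wrist force passes 120 N, or if a joint passes its speed limit or range.

## Working session

There is one attempt and no reset: what is moved stays moved. The work goes in short steps, Python scripts to look and compute and a tool call to move; the robot and the scene stay as the last step left them, time stands still between calls to the robot, and variables do not carry over. Pictures are saved under pics/ and viewed, at most 10 in all, crops included, and the job is handed in when it is done.

Besides the shell and the picture viewer there is one more tool, called after "Request:" as name(argument=value, ...), one argument or row to a line, values as JSON. play_rows: Moves the arm, as the interface text tells. Its arguments: {"type":"object","properties":{"steps":{"type":"array"},"newtons":{"type":"number"}},"required":["steps"]}

```bash
mkdir -p pics; cat > h.py <<'E'
import numpy as np,cv2
from plant import status,viewer,arm
def ray(cam,px,z,c=None):
    c=c or viewer.get_calibration(cam); T=np.array(c["T"]); f=192/np.tan(np.radians(c["fovy"])/2)
    d=T[:3,:3]@np.array([(px[0]-c["cx"])/f,-(px[1]-c["cy"])/f,-1]); o=T[:3,3]
    return o+d*(z-o[2])/d[2]
E
python3 - <<'E'
from h import *
ims=[]
for cam in("scene","top"):
    im=viewer.get_image(cam); cv2.imwrite(f"pics/{cam}0.png",im[:,:,::-1])
    c=viewer.get_calibration(cam); print(cam,{k:v for k,v in c.items() if k!="T"},np.round(c["T"],2).tolist())
    for l,z in(("key_top",64),("carriage_mid",55),("marked_stop_mid",55),("plain_stop_mid",55),("gauge",0)):
        for m in viewer.mark_of(cam,l)[:2]: print(cam,l,round(m["conf"],2),np.round(m["position"]),np.round(ray(cam,m["position"],z)))
print(status.state())
E
```

```text
scene {'fovy': 51.79928123141093, 'cx': 257.8254031916048, 'cy': 189.26192749973242} [[0.8, -0.5, 0.33, 980.69], [0.6, 0.65, -0.46, -592.97], [0.01, 0.57, 0.82, 1098.93], [0.0, 0.0, 0.0, 1.0]]
scene key_top 0.72 [248. 194.] [546. -45.  64.]
scene carriage_mid 0.9 [248. 194.] [544. -42.  55.]
scene marked_stop_mid 0.9 [227. 220.] [ 552. -155.   55.]
scene marked_stop_mid 0.65 [249. 198.] [555. -50.  55.]
scene plain_stop_mid 0.85 [281. 162.] [553. 133.  55.]
scene gauge 0.58 [256. 200.] [555. -13.   0.]
top {'fovy': 45.693146726587386, 'cx': 251.48016425667737, 'cy': 188.81420500276025} [[-0.01, 0.99, -0.16, 335.06], [-1.0, -0.01, 0.0, 12.19], [0.0, 0.16, 0.99, 1456.82], [0.0, 0.0, 0.0, 1.0]]
top key_top 0.63 [268. 188.] [558. -42.  64.]
top carriage_mid 0.98 [271. 187.] [564. -52.  55.]
top marked_stop_mid 0.57 [306. 191.] [ 549. -160.   55.]
top plain_stop_mid 0.55 [218. 188.] [563. 114.  55.]
top gauge 0.76 [258. 193.] [555. -11.   0.]
{'clock': 0.6, 'q': array([ 1.12376175,  0.53635943, -0.00437554,  1.53787456,  0.002571  ,
        1.06731436, -0.07121838]), 'joint_vel': array([-0.00028005, -0.00018917, -0.00115542,  0.00025383,  0.00111941,
       -0.00071801,  0.00178325]), 'tau': array([-8.65866696e-04, -5.83062959e+01,  1.04689702e+00, -2.59333795e+01,
        1.23661291e-02,  1.97361907e-03, -5.14813792e-05]), 'tcp_pos': array([ 241.59931161, -603.43848687,  231.32636452]), 'eef_rot': array([ 3.08476307e+00,  5.94569020e-01, -4.13239818e-06]), 'force': array([-0.34209133, -0.43126077, -0.02009178]), 'torque': array([-0.00219715,  0.00388787, -0.00669364]), 'finger_force': 0.0, 'width': 85.57335837970825}
```

View pics/top0.png

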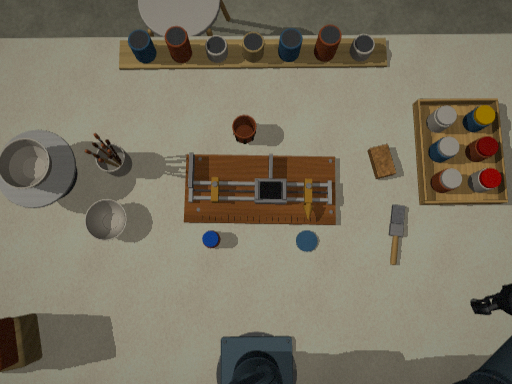

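View pics/scene0.png

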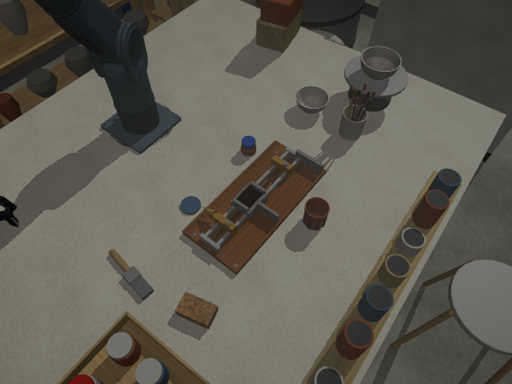

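The marked stop, with its pointer towards the robot, is at the -y end of the gauge, near (308,191) in the top view. The carriage is near (270,188) and the gauge is nearly aligned with the world axes. I'll go above it and look with the wrist camera.

Request:
play_rows(
  steps=[
    {"dp":[30,53,5],"rot":[0,0,-0.08],"fingers":0},
    {"dp":[60,106,10],"rot":[0,0,-0.16],"fingers":0},
    {"dp":[90,159,15],"rot":[0,0,-0.24],"fingers":0},
    {"dp":[120,212,20],"rot":[0,0,-0.32],"fingers":0},
    {"dp":[150,265,20],"rot":[0,0,-0.38],"fingers":0},
  ],
)

```text
clock: 1.23
tcp_pos: [392.7, -336.9, 252.0]
eef_rot: [3.141, -0.002, 0.002]
force: [0.7, -0.9, 0.1]
width: 0.0
finger_force: 0.0
```

Request:
play_rows(
  steps=[
    {"dp":[26,53,0],"rot":[0,0,0],"fingers":0},
    {"dp":[52,106,0],"rot":[0,0,0],"fingers":0},
    {"dp":[78,159,0],"rot":[0,0,0],"fingers":0},
    {"dp":[104,212,0],"rot":[0,0,0],"fingers":0},
    {"dp":[130,260,0],"rot":[0,0,0],"fingers":0},
  ],
)

```text
clock: 1.85
tcp_pos: [522.3, -76.4, 251.6]
eef_rot: [3.142, 0.002, 0.001]
force: [1.5, -1.3, -0.4]
width: -0.1
finger_force: 0.0
```

Request:
play_rows(
  steps=[
    {"dp":[15,25,0],"rot":[0,0,0],"fingers":0},
    {"dp":[15,25,0],"rot":[0,0,0],"fingers":0},
    {"dp":[15,25,0],"rot":[0,0,0],"fingers":0},
  ],
)

```text
clock: 2.22
tcp_pos: [536.1, -54.5, 251.2]
eef_rot: [3.141, -0.0, -0.001]
force: [-0.7, -0.8, 0.2]
width: -0.0
finger_force: 0.0
```

```bash
cat > look.py <<'E'
from h import *
import sys
n=sys.argv[1]
s=status.state(); print(s["clock"],s["tcp_pos"],s["eef_rot"],s["q"],s["force"])
c=viewer.get_calibration("wrist")
im=viewer.get_image("wrist"); cv2.imwrite(f"pics/{n}.png",im[:,:,::-1])
print(np.round(np.array(c["T"]),2).tolist())
for l,z in(("key_top",64),("carriage_mid",55),("marked_stop_mid",55),("plain_stop_mid",55)):
    for m in viewer.mark_of("wrist",l)[:2]: print(l,round(m["conf"],2),np.round(m["position"]),np.round(ray("wrist",m["position"],z,c),1))
E
python3 look.py w1
```

```text
2.225 [536.14554955 -54.52164888 251.19524987] [ 3.14086261e+00 -2.40035810e-04 -8.45888662e-04] [ 0.17459799  0.33416192 -0.19541195  1.80401196  0.0760729   1.01117878
 -1.62168076] [-0.71718341 -0.78303091  0.17349031]
[[0.0, 0.96, 0.28, 606.96], [-1.0, 0.0, 0.0, -53.96], [0.0, -0.28, 0.96, 393.98], [0.0, 0.0, 0.0, 1.0]]
key_top 0.58 [253. 157.] [553.7 -49.5  64. ]
carriage_mid 0.58 [253. 155.] [555.  -48.7  55. ]
marked_stop_mid 0.55 [347. 157.] [ 552.  -162.1   55. ]
plain_stop_mid 0.57 [110. 153.] [556.8 122.2  55. ]
plain_stop_mid 0.49 [228. 147.] [564.  -19.7  55. ]
```

View pics/w1.png

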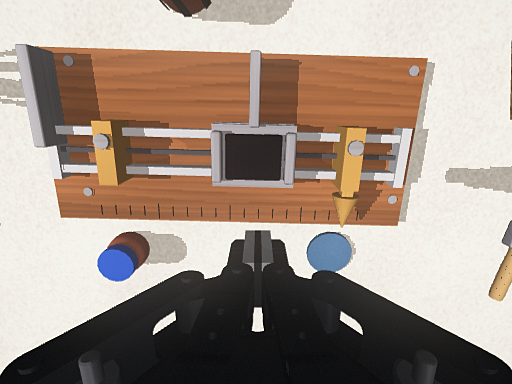

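The wrist picture shows the key centred at about (253,157) and the marked stop with its cone at about (350,158). That puts the key near (554, -49, 64) and the stop near y -163, so the carriage has about 53 mm to travel towards -y. I'll go down over the key.

Request:
play_rows(
  steps=[
    {"dp":[17.5,4.5,-50],"rot":[0,0,0],"fingers":0},
    {"dp":[17.5,4.5,-100],"rot":[0,0,0],"fingers":0},
    {"dp":[17.5,4.5,-145],"rot":[0,0,0],"fingers":0},
    {"dp":[17.5,4.5,-170],"rot":[0,0,0],"fingers":0},
    {"dp":[17.5,4.5,-176],"rot":[0,0,0],"fingers":0},
  ],
)

```text
clock: 3.1
tcp_pos: [552.8, -49.3, 73.8]
eef_rot: [-3.142, -0.0, 0.005]
force: [-0.6, 0.3, 0.5]
width: -0.1
finger_force: 0.0
```

Request:
play_rows(
  steps=[
    {"dp":[0,0,-3],"rot":[0,0,0],"fingers":0},
    {"dp":[0,0,-6],"rot":[0,0,0],"fingers":0},
    {"dp":[0,0,-9],"rot":[0,0,0],"fingers":0},
    {"dp":[0,0,-9],"rot":[0,0,0],"fingers":0},
  ],
)

```text
clock: 3.6
tcp_pos: [554.2, -48.9, 66.5]
eef_rot: [3.142, 0.001, 0.0]
force: [-0.6, 0.7, -0.3]
width: 0.4
finger_force: 0.0
```

```bash
python3 look.py w2
```

```text
3.6 [554.18941174 -48.94355106  66.51850034] [3.14150518e+00 1.35185425e-03 4.73469068e-04] [ 0.12934147  0.61834216 -0.16022316  1.88691262  0.1540059   0.64783109
 -1.69465514] [-0.64711285  0.67446467 -0.31038218]
[[0.0, 0.96, 0.28, 624.87], [-1.0, 0.0, 0.0, -48.42], [0.0, -0.28, 0.96, 209.36], [0.0, 0.0, 0.0, 1.0]]
key_top 0.55 [258. 242.] [553.2 -48.8  64. ]
carriage_mid 0.58 [256. 236.] [552.9 -47.8  55. ]
marked_stop_mid 0.75 [454. 241.] [ 549.5 -166.5   55. ]
```

View pics/w2.png

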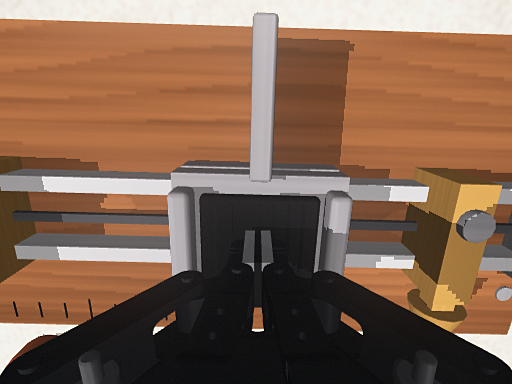

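The fingertips are centred over the black pad, between the two ridges (columns 180 and 337). I'll press.

Request:
play_rows(
  steps=[
    {"dp":[0,0,-2],"rot":[0,0,0],"fingers":0},
    {"dp":[0,0,-4],"rot":[0,0,0],"fingers":0},
    {"dp":[0,0,-6],"rot":[0,0,0],"fingers":0},
    {"dp":[0,0,-7],"rot":[0,0,0],"fingers":0},
    {"dp":[0,0,-7],"rot":[0,0,0],"fingers":0},
  ],
)

```text
clock: 4.47
tcp_pos: [554.3, -48.9, 60.0]
eef_rot: [3.141, 0.001, 0.0]
force: [-3.3, -0.5, 9.9]
width: -0.0
finger_force: 5.0
```

Request:
play_rows(
  steps=[
    {"dp":[0,0,-1.5],"rot":[0,0,0],"fingers":0},
    {"dp":[0,0,-3],"rot":[0,0,0],"fingers":0},
    {"dp":[0,0,-3],"rot":[0,0,0],"fingers":0},
  ],
)

```text
clock: 4.85
tcp_pos: [554.4, -48.9, 57.9]
eef_rot: [3.141, 0.001, 0.001]
force: [-6.0, 1.2, 18.4]
width: -0.2
finger_force: 9.4
```

Key fully down at 18 N. Now slide the carriage.

Request:
play_rows(
  steps=[
    {"dp":[0,-3,0],"rot":[0,0,0],"fingers":0},
    {"dp":[0,-8,0],"rot":[0,0,0],"fingers":0},
    {"dp":[0,-13,0],"rot":[0,0,0],"fingers":0},
    {"dp":[0,-18,0],"rot":[0,0,0],"fingers":0},
    {"dp":[0,-20,0],"rot":[0,0,0],"fingers":0},
  ],
)

```text
clock: 5.48
tcp_pos: [554.0, -69.0, 57.9]
eef_rot: [3.141, 0.001, -0.001]
force: [-6.7, 1.3, 20.9]
width: 0.3
finger_force: 10.1
```

```bash
python3 look.py w3
```

```text
5.475 [553.98377219 -69.02850125  57.93632813] [ 3.14134093e+00  8.88710621e-04 -6.08561912e-04] [ 0.16333227  0.635302   -0.15794497  1.88340898  0.15840937  0.63523943
 -1.66231885] [-6.69426444  1.27668225 20.90612222]
[[0.0, 0.96, 0.28, 624.76], [-1.0, 0.0, 0.0, -68.49], [0.0, -0.28, 0.96, 200.7], [0.0, 0.0, 0.0, 1.0]]
key_top 0.87 [257. 245.] [555.6 -68.4  64. ]
carriage_mid 0.57 [256. 242.] [553.  -67.5  55. ]
marked_stop_mid 0.8 [428. 247.] [ 549.7 -165.6   55. ]
```

View pics/w3.png

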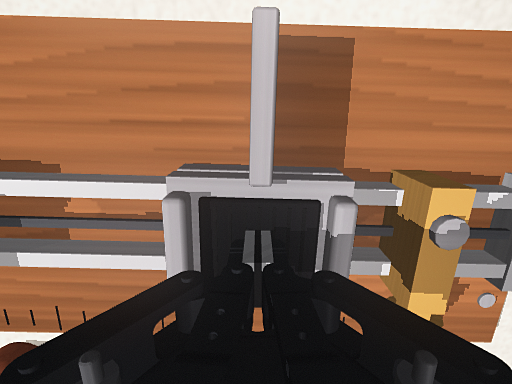

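The carriage follows: the key is still centred under the fingertips (257,245) and the stop is nearer. About 35 mm remain.

Request:
play_rows(
  steps=[
    {"dp":[-0.5,-6,0],"rot":[0,0,0],"fingers":0},
    {"dp":[-0.5,-13,0],"rot":[0,0,0],"fingers":0},
    {"dp":[-0.5,-20,0],"rot":[0,0,0],"fingers":0},
    {"dp":[-0.5,-26,0],"rot":[0,0,0],"fingers":0},
    {"dp":[-0.5,-29,0],"rot":[0,0,0],"fingers":0},
  ],
)

```text
clock: 6.35
tcp_pos: [553.2, -98.2, 57.9]
eef_rot: [3.141, 0.001, -0.002]
force: [-8.0, 1.5, 21.0]
width: -0.2
finger_force: 10.5
```

Request:
play_rows(
  steps=[
    {"dp":[0,-1,0],"rot":[0,0,0],"fingers":0},
    {"dp":[0,-2,0],"rot":[0,0,0],"fingers":0},
    {"dp":[0,-3,0],"rot":[0,0,0],"fingers":0},
    {"dp":[0,-3,0],"rot":[0,0,0],"fingers":0},
  ],
)

```text
clock: 6.85
tcp_pos: [553.1, -101.0, 57.9]
eef_rot: [3.141, 0.001, -0.002]
force: [-7.7, -0.3, 22.0]
width: -0.2
finger_force: 10.5
```

Request:
play_rows(
  steps=[
    {"dp":[0,-1,0],"rot":[0,0,0],"fingers":0},
    {"dp":[0,-2,0],"rot":[0,0,0],"fingers":0},
    {"dp":[0,-2,0],"rot":[0,0,0],"fingers":0},
  ],
)

```text
clock: 7.22
tcp_pos: [553.1, -103.0, 57.9]
eef_rot: [3.141, 0.001, -0.002]
force: [-7.3, 0.1, 21.9]
width: -0.1
finger_force: 10.5
```

Request:
play_rows(
  steps=[
    {"dp":[0,-1,0],"rot":[0,0,0],"fingers":0},
    {"dp":[0,-2,0],"rot":[0,0,0],"fingers":0},
    {"dp":[0,-2,0],"rot":[0,0,0],"fingers":0},
  ],
)

```text
clock: 7.6
tcp_pos: [553.0, -105.0, 57.9]
eef_rot: [3.141, 0.001, -0.002]
force: [-8.1, 1.3, 20.8]
width: 0.2
finger_force: 10.6
```

Request:
play_rows(
  steps=[
    {"dp":[0,-1,0],"rot":[0,0,0],"fingers":0},
    {"dp":[0,-2,0],"rot":[0,0,0],"fingers":0},
    {"dp":[0,-2,0],"rot":[0,0,0],"fingers":0},
  ],
)

```text
clock: 7.98
tcp_pos: [553.0, -105.3, 57.9]
eef_rot: [-3.14, -0.003, 0.002]
force: [-7.7, 4.7, 21.8]
width: -0.0
finger_force: 11.0
```

```bash
python3 look.py w4
```

```text
7.975 [ 553.03589585 -105.27696555   57.90240543] [-3.14019399e+00 -2.71512254e-03  2.39376005e-03] [ 0.23085722  0.64194158 -0.16113517  1.86971022  0.15863759  0.6439047
 -1.59508363] [-7.72699241  4.69174051 21.79469794]
[[0.0, 0.96, 0.29, 623.98], [-1.0, 0.0, -0.0, -104.87], [-0.0, -0.29, 0.96, 200.61], [0.0, 0.0, 0.0, 1.0]]
key_top 0.95 [257. 248.] [ 552.7 -104.5   64. ]
carriage_mid 0.73 [256. 242.] [ 552.  -103.8   55. ]
marked_stop_mid 0.84 [368. 249.] [ 547.6 -167.6   55. ]
```

View pics/w4.png

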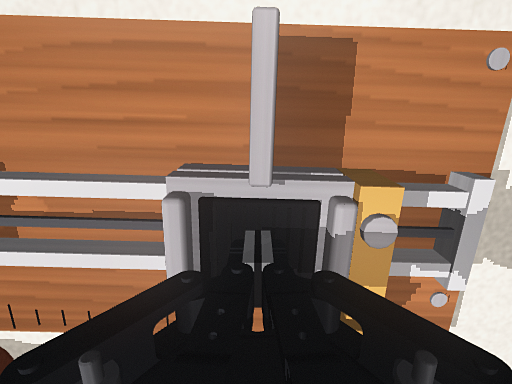

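The carriage's end is against the brass stop (column 355, no gap), and the sideways force has risen to 4.7 N with the motion stopped. I'll let the key up straight and retreat.

Request:
play_rows(
  steps=[
    {"dp":[0,0,-0.0],"rot":[0,0,0],"fingers":0},
    {"dp":[0,0.5,3],"rot":[0,0,0],"fingers":0},
    {"dp":[0,0.5,7],"rot":[0,0,0],"fingers":0},
    {"dp":[0,0.5,13],"rot":[0,0,0],"fingers":0},
    {"dp":[0,0.5,25],"rot":[0,0,0],"fingers":0},
  ],
)

```text
clock: 8.85
tcp_pos: [553.2, -106.6, 81.3]
eef_rot: [3.142, 0.001, -0.001]
force: [0.1, -0.0, -0.2]
width: -0.1
finger_force: 0.0
```

Request:
play_rows(
  steps=[
    {"dp":[0,0,40],"rot":[0,0,0],"fingers":0},
    {"dp":[0,0,80],"rot":[0,0,0],"fingers":0},
    {"dp":[0,0,120],"rot":[0,0,0],"fingers":0},
    {"dp":[0,0,150],"rot":[0,0,0],"fingers":0},
    {"dp":[0,0,150],"rot":[0,0,0],"fingers":0},
  ],
)

```text
clock: 9.48
tcp_pos: [555.3, -106.9, 234.3]
eef_rot: [3.141, 0.001, 0.009]
force: [0.4, 0.6, -1.1]
width: 0.2
finger_force: 0.0
```

```bash
python3 look.py w5
```

```text
9.475 [ 555.33034625 -106.88312767  234.32199684] [3.14056402e+00 5.90688478e-04 8.65154387e-03] [ 0.2653848   0.39520672 -0.19964737  1.75976216  0.09213243  0.99006333
 -1.53987355] [ 0.35150447  0.61914346 -1.14712903]
[[0.0, 0.96, 0.28, 625.27], [-1.0, 0.0, 0.0, -106.22], [0.0, -0.28, 0.96, 377.52], [0.0, 0.0, 0.0, 1.0]]
key_top 0.79 [251. 179.] [551.5 -99.7  64. ]
marked_stop_mid 0.94 [308. 181.] [ 546.9 -165.9   55. ]
plain_stop_mid 0.91 [ 58. 172.] [557.  124.9  55. ]
```

View pics/w5.png

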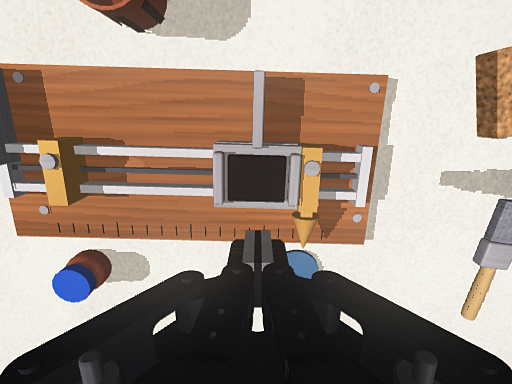

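```bash
python3 -c "
import cv2;i=cv2.imread('pics/w5.png')[130:220,200:340];cv2.imwrite('pics/c5.png',cv2.resize(i,None,fx=5,fy=5,interpolation=0))"
```

```text
(no output)
```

View pics/c5.png

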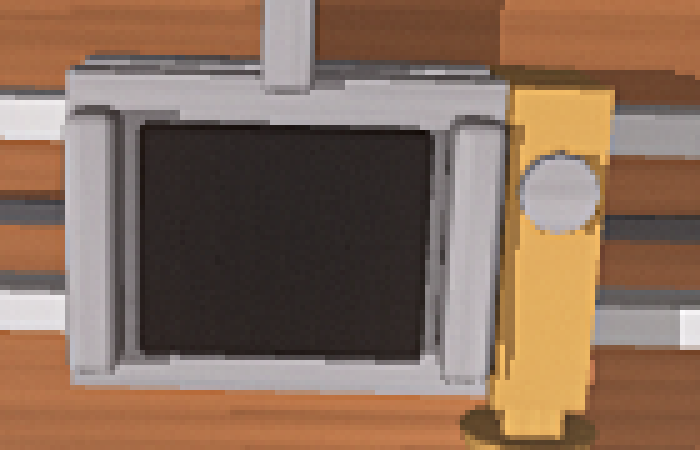

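The crop shows the carriage end flush against the marked stop, with no rail visible between them, and the key up. I'll hand it in.

```bash
python3 -c "
from plant import arm;print(arm.finish_job())"
```

```text
the job is handed in; nothing more can be done
None
```

I pressed the key, slid the carriage against the marked stop, let the key come back up so the brake holds, and handed the job in at about 9.5 s; the last wrist picture shows no gap at the stop.

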